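Press a glued roof window on a model church

ROBOT

A 6-joint arm with a two-finger parallel gripper is mounted at the origin on the work surface. World frame = base frame: x ahead of the robot, y to its left, z up, the work surface at z = 0. Lengths are in m, angles in rad, forces in N, time in s.
With the tool pointing down it reaches from about 0.275 to 0.725 m from the base axis. Payload 15.9 kg.
Tool frame: the origin (TCP) lies at the very end of the fingers, on their centre line; the grasp point (between the pads) lies 19 mm behind it; y points along the fingers, x is the direction in which the jaws open and shut, and the axes are right-handed (so a half turn about y gives the same grasp; the last joint's range is limited). The gripper opens to 85 mm and grips with 20 to 120 N. Pads are 22 mm wide; open, the fingers measure 114 mm over their backs; the gripper's body (76 mm by 85 mm) begins 54 mm behind the grasp point. The pads swing forward as they close: fully open they stand 13 mm farther back than shut.
Start: joints at [-1.135, 0.213, -0.034, 1.323, 0, 1.571], TCP at [0.211, -0.453, 0.231] pointing down, gripper open.
Joint ranges: [-2.98, 2.98], [-0.74, 1.72], [-1.14, 1.35], [-2.1, 2.04], [-1.57, 1.44], [-3.14, 3.14]. Speed limits (rad/s): [1.89, 1.89, 2.39, 2.57, 3.14, 3.14].

INTERFACE

Orientations are given as a rotation vector (axis times angle).
In Python, from bench import env, eyes, workorder gives the robot as it stands.
- The arm moves only by the shell command python3 -m inch 'ROWS' [OPENING] [FORCE]. ROWS is JSON, a list of rows, each an object with "xyz": the shift along the tool's x, y, z each as a share of 250 mm, from -1 to 1, a list of three; "delta_rot": the turn, a rotation vector about the tool's x, y, z each as a share of pi/4 rad, from -1 to 1, a list of three. A call has exactly 5 rows; each row shifts and turns the pose as measured when the row begins, along the tool's axes as they then stand; what a row does not reach is not made up. A row lasts 1/12 s, in which the tool goes at most 41.7 mm and 7.16 degrees, less where a joint would pass 70% of its speed; a pose out of reach is approached as far as the arm can. A call with a number of a shift or a turn outside -1 to 1 is refused whole. A call with a gripper value outside its range is refused whole. OPENING is the closure, from -1 (fully open) to 1 (shut), set as the call begins (- or left out, the last holds). The fingers move at their own pace and stop on an object; FORCE is the grip in N (left out, the last holds). Time passes only in rows, so rows that do not move let the fingers close, or fill a call up. It gives the time, the measured TCP pose, the force and the opening at its end, in the units of the state.
- env.read_state(): the state, without advancing time (a new reading comes with each control period).
- eyes.get_image(name): name is "scene" or "top" or "wrist"; returns a dict with "pixels" (420x560x3 uint8, red, green, blue), "range_z" (420x560 float32, m along the optical axis (not along the pixel's ray), 0 where there is no reading), "fx", "fy", "cx", "cy" (pixels), "k1" (the pictures are not rectified: a ray, as slopes to the right and down, at radius r is drawn at 1 + k1 r^2 times it, then the intrinsics apply), "world_from_camera" (4x4, takes a point from camera to world coordinates). Camera axes: x right, y down, z forward; pixel columns grow to the right and rows downward; lengths in m; the calibration is good to about 2 mm. A picture is of the moment at which its call begins.
- workorder.sign_off(): hands the job in, once; it reports no verdict.
The state is a dict: "clock": time; "q": joint angles; "qd": joint speeds; "joint_torque": joint torques, N m; "ee_pos": TCP position; "orientation": TCP orientation; "wrist_force": force on the tool from outside, world axes, zero at the start; "moment": the same for the moment, N m; "grip_width": opening from 0.0 (shut) to 1.0 (fully open).
Only numpy, scipy, OpenCV 4.12 (cv2) and the standard library are available. Lean on these libraries where they do the work, as an engineer would, in place of code of your own. Each camera call takes 0.05 s, during which the arm holds its last target. There are 200 camera calls.

TASK

Turn the modelling turntable clockwise (the yellow peg is there to move it by) until it comes up against its stop, so that the model church's tiled roof faces you. Then take the red spring-tipped press stick out of its wooden stand and hold its rubber tip on the yellow dot of the freshly glued roof window, the stick square to the sloping roof, pressing gently so that the spring tip is about half pushed in (about 4 N; never hard). Finish while still holding it there, with the turntable still at its stop; leave the paint jar, the little bench and the model tree alone.

Things in the scene. Friction and masses are not known exactly. Their poses are not given: they have to be found in the camera images.
- turntable (a joint): Angle of the turntable about its upright axis, rad: grows as it turns clockwise seen from above, from 0 to the stop at 2.0 (a hard end stop; the red lug on the rim then meets the steel post, 38 mm high and 157 mm from the axis). It starts 0.95 to 1.85 rad short of the stop. Stiff bearing (0.15 N m of friction): it stays where it is left and turns with about 1.5 N at the peg. Wooden disc 280 mm across, top 40 mm above the table, on a dark steel base.
- axis (a point): Point on the turntable's upright axis at the top of the wooden disc (40 mm above the table). Its frame turns with the disc: z up, -x points to the peg, +x to the bell tower. The disc carries a model church: nave 100 mm (x) by 150 mm (y), centred on the axis; tiled roof sloping down towards the peg, its upper edge 128 mm and lower edge 82 mm above the table; a bell tower 56 mm square centred 84 mm from the axis on the +x side, top with blue spire 251 mm above the table.
- peg_grip (a point): Grip point of the turntable's upright yellow peg: round, 16 mm across, standing on the disc 118 mm from the axis, top 90 mm above the table; this point is on its centre line 72 mm above the table. The eave of the church roof is 54 mm from the peg's centre line. Frame turns with the disc: z up, -x away from the axis.
- spot (a point): The yellow dot (11 mm across) at the centre of the round roof window's outer face; z points square out of the roof, 20 degrees (0.35 rad) from vertical, leaning towards the peg. The window is a fixed disc 38 mm across and 4 mm thick, white rim with blue pane, in the middle of the roof slope (5 mm from the turntable axis, dot about 109 mm above the table). The tower's wall rises 62 mm behind the dot.
- window: The round roof window; origin at the centre of its underside on the roof, z square out of the roof.
- stick_grip (a point): Middle of the red handle of the press stick (stick about 90 g). It stands upright in the stand, tip down. Handle round, 22 mm across, from 49 mm below this point to 35 mm above it; below it a steel collar 30 mm across (49 to 55 mm below) that rests on top of the stand, a steel nose 16 mm across (55 to 70 mm below) in the stand's hole, and a brass spring plunger whose rubber tip ends 100 mm below this point when not pressed. z runs along the stick from tip to handle.
- stick: The press stick; origin on its centre line at the underside of the collar, z along the stick from tip to handle.
- tip (a point): Lowest point of the press stick's rounded rubber tip (ball 10 mm across); z along the stick from tip to handle; moves with the plunger.
- plunger (a joint): How far the spring tip is pushed into the stick, m: 0 out, 0.012 fully in (hard end). Force is 1.2 N as it starts to move and grows by 0.4 N per mm, to 6 N fully in; half in is 0.006.
- stand: Fixed light wooden block 70 by 70 by 50 mm high, origin under its centre; an upright 20 mm through hole in its middle holds the press stick. Its place varies: left or right of the turntable.
- jar: Bystander: paint jar with blue cap, 60 mm across, 75 mm high, origin under its centre.
- bench: Bystander: small wooden model bench 75 by 36 by 30 mm, origin under its centre.
- tree: Bystander: model tree about 111 mm high on a round foot, origin under its centre.
There are look-alikes about, which are no part of the job. Of the things shaped like the stick, the red one is meant.

How it is judged:
On the way, in this order (a step that is already met when the one before it is completed fails the run):
1. the turntable is turned clockwise to its stop (value of joint turntable above 1.94 rad), for 0.2 s.
2. the press stick's tip presses gently on the dot, square to the roof (value of joint turntable above 1.94 rad and distance between tip and spot below 0.007 m and contact force between stick and window between 1.3 and 8 N and angle between the z axis of tip and the z axis of spot, either way round below 0.18 rad), for 0.3 s.
At the end, for the whole second after the job is handed in: Turntable within 0.06 rad of its stop; stick tip within 7 mm of the dot's centre, pressing the window with 1.3 to 8 N, spring tip in by over 1 mm, stick within 0.18 rad of square to the roof, held still in the fingers (over 2 N, under 20 mm/s), clear of the stand (all of step 2 and value of joint plunger above 0.001 m and contact force between the fingers and stick above 2 N and contact force between stick and stand below 0.2 N and linear speed of stick below 0.02 m/s); the arm keeps its last pose, push and grip.
It fails at once if the window is pressed hard (over 15 N) (contact force between any of stick, the fingers and window above 15 N).
It fails at once if the paint jar is disturbed (moved over 20 mm or tipped) (distance of jar from where it was at the start of the episode above 0.02 m or angle between jar's own z axis and vertical above 0.4 rad).
It fails at once if the bench is disturbed (moved over 20 mm or tipped) (distance of bench from where it was at the start of the episode above 0.02 m or angle between bench's own z axis and vertical above 0.4 rad).
It fails at once if the model tree is disturbed (moved over 20 mm or tipped) (distance of tree from where it was at the start of the episode above 0.02 m or angle between tree's own z axis and vertical above 0.4 rad).
It also fails if it takes over 51 s, if anything falls off the work surface, if the arm or the gripper's body presses on something with over 40 N, if the wrist force passes 120 N, or if a joint passes its speed limit or range.

## Working session

There is one attempt and no reset: what is moved stays moved. The work goes in short steps, Python scripts to look and compute and a shell command to move; the robot and the scene stay as the last step left them, time stands still between calls to the robot, and variables do not carry over. Pictures are saved under pics/ and viewed, about 8 in all and at most 12, crops included, and the job is handed in when it is done.

```bash
ls; mkdir -p pics; python3 - <<'E'
from bench import env, eyes
import cv2,numpy as np
print(env.read_state())
for n in ("scene","top"):
    d=eyes.get_image(n); cv2.imwrite(f"pics/{n}0.png",d["pixels"][:,:,::-1]); np.savez(f"{n}0.npz",**d)
    print(n,d["fx"],d["fy"],d["cx"],d["cy"],d["k1"],d["world_from_camera"].round(3).tolist())
a=[cv2.imread(f"pics/{n}0.png") for n in("scene","top")]
E
```

```text
pics
{'clock': 0.0, 'q': array([-1.13506078e+00,  2.13407909e-01, -3.50639575e-02,  1.32346837e+00,
        1.61245447e-05,  1.57080615e+00]), 'qd': array([ 0.0012221 ,  0.00051294, -0.00171208, -0.00212499,  0.0013704 ,
        0.00057108]), 'joint_torque': array([-1.50050610e-04, -6.86164427e+01,  4.87120450e+01,  1.72644627e-02,
        2.95781831e-05,  1.11994638e-05]), 'ee_pos': array([ 0.21090393, -0.45297846,  0.23078836]), 'orientation': array([-1.38374312,  0.88324522, -0.88167597]), 'wrist_force': array([-0.48966747, -1.56785731, -0.45894634]), 'moment': array([-0.01101481, -0.00633701, -0.00412686]), 'grip_width': 0.9965068608036279}
scene 426.4851644719849 426.4851644719849 279.51414299605597 202.63874949552715 -0.12459908675719261 [[-0.878, 0.403, -0.26, 0.785], [0.479, 0.75, -0.456, 0.463], [0.011, -0.524, -0.851, 0.906], [0.0, 0.0, 0.0, 1.0]]
top 393.2943683734945 393.2943683734945 276.80799883166014 215.7302549081986 -0.06055101977715946 [[0.031, -0.994, 0.109, 0.43], [-0.999, -0.034, -0.031, 0.056], [0.034, -0.108, -0.994, 1.178], [0.0, 0.0, 0.0, 1.0]]
```

View pics/top0.png

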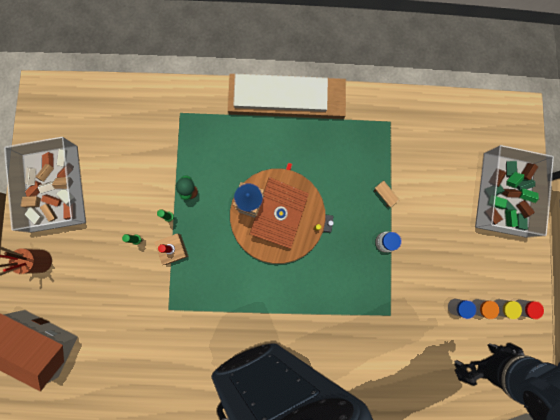

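View pics/scene0.png

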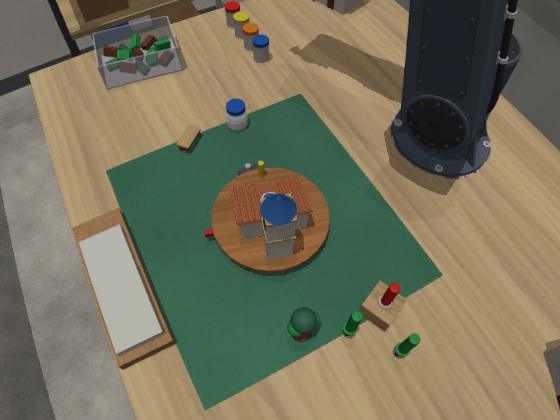

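```bash
cat > h.py <<'E'
import numpy as np, cv2
from scipy.spatial.transform import Rotation as R
def ray(d,u,v):
    K=np.array([[d["fx"],0,d["cx"]],[0,d["fy"],d["cy"]],[0,0,1.]])
    p=cv2.undistortPoints(np.array([[[u,v]]],float),K,np.array([float(d["k1"]),0,0,0]),None).ravel()
    # r is the undistorted radius in the given model, as in OpenCV
    T=d["world_from_camera"]; return T[:3,3],T[:3,:3]@np.array([p[0],p[1],1])
def onz(d,u,v,z):
    o,r=ray(d,u,v); return o+r*(z-o[2])/r[2]
def two(d1,p1,d2,p2):
    (o1,r1),(o2,r2)=ray(d1,*p1),ray(d2,*p2)
    A=np.stack([r1,-r2],1); s=np.linalg.lstsq(A,o2-o1,rcond=None)[0]
    a,b=o1+s[0]*r1,o2+s[1]*r2; return (a+b)/2,np.linalg.norm(a-b)
def blobs(d,lo,hi,amin=15,win=None):
    h=cv2.cvtColor(np.ascontiguousarray(d["pixels"]),cv2.COLOR_RGB2HSV)
    m=cv2.inRange(h,np.array(lo),np.array(hi))
    if lo[0]==0: m|=cv2.inRange(h,np.array([174,lo[1],lo[2]]),np.array([180,255,255]))
    if win: k=np.zeros_like(m); k[win[1]:win[3],win[0]:win[2]]=255; m&=k
    n,l,s,c=cv2.connectedComponentsWithStats(m)
    return [(c[i].round(1).tolist(),s[i].tolist()) for i in range(1,n) if s[i,4]>=amin]
E
python3 - <<'E'
from h import *
T=dict(np.load("top0.npz"));S=dict(np.load("scene0.npz"))
np.set_printoptions(precision=4,suppress=True)
W=(110,110,420,300)
print("yelT",blobs(T,[22,130,120],[34,255,255],4,W));print("redT",blobs(T,[0,190,120],[5,255,255],6,W))
print("yelS",blobs(S,[22,130,120],[34,255,255],4,(100,80,440,360)));print("redS",blobs(S,[0,190,120],[5,255,255],6,(100,80,440,360)))
# disc fit via top hull of brown
h=cv2.cvtColor(T["pixels"],cv2.COLOR_RGB2HSV)
g=cv2.inRange(h,np.array([60,80,30]),np.array([90,255,255]))
m=255-g; k=np.zeros_like(m);k[150:280,215:325]=255;m&=k
c=max(cv2.findContours(m,cv2.RETR_EXTERNAL,cv2.CHAIN_APPROX_NONE)[0],key=len)
e=cv2.fitEllipse(cv2.convexHull(c));print(e, onz(T,*e[0],.04))
print("dot rangez",T["range_z"][213,281],onz(T,281,213,.109), "stick", onz(T,163,248,.14),"post",onz(T,330,222,.038))
r=R.from_rotvec([-1.38374312,0.88324522,-0.88167597]).as_matrix();print(r)
E
```

```text
yelT [([280.5, 213.0], [279, 212, 4, 3, 8]), ([318.0, 226.5], [316, 224, 5, 6, 26])]
redT [([288.5, 166.5], [287, 164, 4, 6, 20]), ([161.2, 248.1], [158, 245, 8, 7, 35])]
yelS [([260.4, 162.6], [258, 160, 6, 6, 27])]
redS [([208.4, 231.8], [205, 229, 8, 6, 36]), ([394.6, 287.3], [390, 283, 10, 10, 77])]
((277.36212158203125, 214.1480712890625), (95.46076965332031, 100.99356079101562), 4.1068902015686035) [0.5593 0.0187 0.04  ]
dot rangez 1.0750033 [0.555  0.0111 0.109 ] stick [0.4483 0.319  0.14  ] post [ 0.5417 -0.1363  0.038 ]
[[ 0.4221 -0.0005  0.9066]
 [-0.9066  0.001   0.4221]
 [-0.0011 -1.      0.    ]]
```

```bash
python3 - <<'E'
from h import *
T=dict(np.load("top0.npz"));S=dict(np.load("scene0.npz"))
np.set_printoptions(precision=4,suppress=True)
p=onz(T,318,226,.085);print("peg",p,"2view",two(T,(318,226),S,(260.4,161.5)), "stick2v",two(T,(161.2,248.1),S,(394.6,287.3)))
a=np.array([.557,.016,.04]);d=p-a;print(d,np.hypot(*d[:2]),np.arctan2(d[1],d[0]))
dot=onz(T,280.5,213,.109);print("dot",dot,"axis from dot+peg", dot+(dot-p)[:]/np.hypot(*(dot-p)[:2])*.005)
l=onz(T,288.5,166.5,.04);print("lug",l,np.hypot(*(l-a)[:2]))
E
```

```text
peg [ 0.5247 -0.0947  0.085 ] 2view (array([ 0.5232, -0.0927,  0.097 ]), np.float64(0.0011415500194196682)) stick2v (array([0.448 , 0.3237, 0.1397]), np.float64(0.0003610053853525345))
[-0.0323 -0.1107  0.045 ] 0.11534492104100871 -1.8542558938773686
dot [0.5549 0.0124 0.109 ] axis from dot+peg [0.5563 0.0172 0.1101]
lug [ 0.7022 -0.0099  0.04  ] 0.14753678890407168
```

```bash
R1='x'; python3 -m inch '[{"xyz":[-0.064,0,0.145],"delta_rot":[0,0,0]},{"xyz":[-0.064,0,0.145],"delta_rot":[0,0,0]},{"xyz":[-0.064,0,0.145],"delta_rot":[0,0,0]},{"xyz":[-0.064,0,0.145],"delta_rot":[0,0,0]},{"xyz":[-0.064,0,0.145],"delta_rot":[0,0,0]}]' 0.1 30
python3 -m inch '[{"xyz":[-0.064,0,0.145],"delta_rot":[0,0,0]},{"xyz":[-0.064,0,0.145],"delta_rot":[0,0,0]},{"xyz":[-0.064,0,0.145],"delta_rot":[0,0,0]},{"xyz":[-0.064,0,0.145],"delta_rot":[0,0,0]},{"xyz":[-0.064,0,0.145],"delta_rot":[0,0,0]}]'
python3 -m inch '[{"xyz":[0,0,0],"delta_rot":[0,-0.155,0]},{"xyz":[0,0,0],"delta_rot":[0,-0.155,0]},{"xyz":[0,0,0],"delta_rot":[0,-0.155,0]},{"xyz":[0,0,0],"delta_rot":[0,-0.155,0]},{"xyz":[0,0,0],"delta_rot":[0,-0.155,0]}]'
cat > st.py <<'E'
# state + shift to a target in tool axes/shares: python3 st.py x y z
import sys
from h import *
from bench import env
s=env.read_state();np.set_printoptions(precision=4,suppress=True)
M=R.from_rotvec(s["orientation"]).as_matrix()
print("t",s["clock"],"p",s["ee_pos"],"q",s["q"],"F",s["wrist_force"],"w",s["grip_width"])
print(M)
if len(sys.argv)>3:
    d=np.array(sys.argv[1:4],float)-s["ee_pos"];print("total share",M.T@d/.25,"mm",np.linalg.norm(d)*1e3)
E
python3 st.py .5245 -.0945 .17
```

```text
clock: 0.52
ee_pos: [0.341, -0.3033, 0.2287]
orientation: [-1.38, 0.895, -0.888]
wrist_force: [0.3, -0.2, 0.3]
grip_width: 0.448
clock: 0.93
ee_pos: [0.4773, -0.1466, 0.228]
orientation: [-1.38, 0.897, -0.888]
wrist_force: [0.5, -0.4, 0.5]
grip_width: 0.451
clock: 1.35
ee_pos: [0.4818, -0.1377, 0.2255]
orientation: [-1.528, 0.419, -0.406]
wrist_force: [-0.1, 0.0, 0.9]
grip_width: 0.451
t 1.35 p [ 0.4818 -0.1377  0.2255] q [-0.2801  0.2242 -0.0346  1.3205  0.0028  1.8173] F [-0.115   0.0074  0.8783] w 0.4512589649696795
[[ 0.8645 -0.0075  0.5026]
 [-0.5026  0.005   0.8645]
 [-0.009  -1.      0.0006]]
total share [0.0629 0.2217 0.235 ] mm 82.29986421218071
```

```bash
python3 -m inch '[{"xyz":[0.021,0.04,0.07],"delta_rot":[0,-0.15,0]},{"xyz":[0.03,0.04,0.07],"delta_rot":[0,-0.15,0]},{"xyz":[0.03,0.04,0.07],"delta_rot":[0,-0.15,0]},{"xyz":[0,0,0],"delta_rot":[0,0,0]},{"xyz":[0,0,0],"delta_rot":[0,0,0]}]'
python3 st.py .5245 -.0945 .13; python3 - <<'E'
from h import *
from bench import eyes
d=eyes.get_image("wrist");cv2.imwrite("pics/w1.png",d["pixels"][:,:,::-1])
b=blobs(d,[22,130,120],[34,255,255],30);print(b)
for c,s in b: print(onz(d,*c,.09))
E
```

```text
clock: 1.77
ee_pos: [0.5214, -0.0956, 0.1933]
orientation: [-1.563, 0.125, -0.109]
wrist_force: [0.7, -0.9, -0.5]
grip_width: 0.451
t 1.7667 p [ 0.5214 -0.0956  0.1933] q [-0.1832  0.2938 -0.0248  1.2625  0.0033  1.5363] F [ 0.6816 -0.9327 -0.518 ] w 0.4508140393249096
[[ 0.9889 -0.0095  0.1482]
 [-0.1482  0.0051  0.9889]
 [-0.0102 -0.9999  0.0036]]
total share [0.0143 0.253  0.0052] mm 63.35779049633979
[([307.9, 54.9], [300, 46, 17, 19, 247]), ([282.4, 208.5], [274, 200, 18, 17, 225])]
[0.55653214 0.01195895 0.09      ]
[ 0.52267037 -0.09652374  0.09      ]
```

View pics/w1.png

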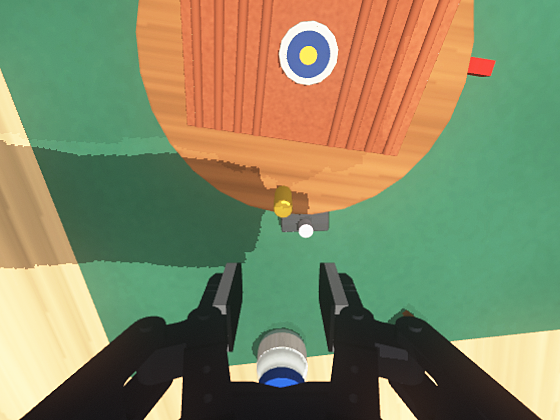

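```bash
python3 -m inch '[{"xyz":[0.006,0.12,-0.003],"delta_rot":[0,0,0]},{"xyz":[0,0.12,0],"delta_rot":[0,0,0]},{"xyz":[0,0.12,0],"delta_rot":[0,0,0]},{"xyz":[0,0.12,0],"delta_rot":[0,0,0]},{"xyz":[0,0.08,0],"delta_rot":[0,0,0]}]'
python3 st.py .523 -.0965 .055
```

```text
clock: 2.23
ee_pos: [0.5242, -0.0993, 0.0551]
orientation: [-1.564, 0.126, -0.129]
wrist_force: [0.6, 0.1, 0.1]
grip_width: 0.452
t 2.2333 p [ 0.5242 -0.0993  0.0551] q [-0.1889  0.3786 -0.2703  0.9205  0.0028  1.5442] F [0.608  0.1455 0.1358] w 0.45240060358083517
[[ 0.9869  0.0019  0.1616]
 [-0.1616  0.0025  0.9869]
 [ 0.0014 -1.      0.0028]]
total share [-0.0065  0.0004  0.0103] mm 3.0488377010628938
```

```bash
cat > arc.py <<'E'
from h import *
from bench import env
s=env.read_state();np.set_printoptions(precision=4,suppress=True)
M=R.from_rotvec(s["orientation"]).as_matrix();a=np.array([.557,.0185]);d=s["ee_pos"][:2]-a
ph=np.arctan2(d[1],d[0]);print("t",s["clock"],"phi",np.degrees(ph)%360,"r",np.hypot(*d),"z",s["ee_pos"][2],"yaw",np.degrees(np.arctan2(M[1,0],M[0,0])),"q6",s["q"][5],"F",s["wrist_force"],"w",s["grip_width"])
for k in(6,30):
    e=ph-np.radians(k);t=np.r_[a+.118*np.array([np.cos(e),np.sin(e)]),.055];print(k,M.T@(t-s["ee_pos"])/.25)
E
python3 -m inch '[{"xyz":[-0.049,0,0.008],"delta_rot":[0,0.12,0]},{"xyz":[-0.049,0,0.008],"delta_rot":[0,0.12,0]},{"xyz":[-0.049,0,0.01],"delta_rot":[0,0.12,0]},{"xyz":[-0.049,0,0.01],"delta_rot":[0,0.12,0]},{"xyz":[-0.049,0,0.01],"delta_rot":[0,0.12,0]}]' 0.42; python3 arc.py
```

```text
clock: 2.65
ee_pos: [0.4675, -0.0704, 0.0514]
orientation: [-1.505, 0.524, -0.52]
wrist_force: [2.4, 0.1, 0.2]
grip_width: 0.288
t 2.65 phi 224.81778969623917 r 0.1261071118000995 z 0.05141587745201863 yaw -38.19789321378034 q6 2.086599295795023 F [2.431  0.115  0.1734] w 0.2875303013964098
6 [-0.0448 -0.0142  0.0408]
30 [-0.2227 -0.0136  0.1237]
```

```bash
python3 -m inch '[{"xyz":[-0.046,-0.008,0.032],"delta_rot":[0,0.12,0]},{"xyz":[-0.048,-0.004,0.024],"delta_rot":[0,0.12,0]},{"xyz":[-0.048,-0.002,0.018],"delta_rot":[0,0.12,0]},{"xyz":[-0.048,0,0.016],"delta_rot":[0,0.12,0]},{"xyz":[-0.048,0,0.016],"delta_rot":[0,0.12,0]}]' ; python3 arc.py
```

```text
clock: 3.07
ee_pos: [0.4461, -0.0099, 0.0575]
orientation: [-1.369, 0.917, -0.917]
wrist_force: [-0.3, -1.4, -0.4]
grip_width: 0.293
t 3.0667 phi 194.34651138135806 r 0.11442122652499404 z 0.05747707089625777 yaw -67.62633294559802 q6 2.729323488235298 F [-0.311  -1.378  -0.3524] w 0.29303201248115557
6 [-0.0505  0.0099 -0.0047]
30 [-0.2269  0.0098  0.0814]
```

```bash
python3 -m inch '[{"xyz":[-0.049,0.005,0.004],"delta_rot":[0,0.08,0]},{"xyz":[-0.048,0.004,0.012],"delta_rot":[0,0.04,0]},{"xyz":[-0.03,0,0.01],"delta_rot":[0,0,0]},{"xyz":[-0.02,0,0.008],"delta_rot":[0,0,0]},{"xyz":[-0.02,0,0.008],"delta_rot":[0,0,0]}]' ; python3 arc.py
```

```text
clock: 3.48
ee_pos: [0.442, 0.0324, 0.0575]
orientation: [-1.325, 1.004, -1.011]
wrist_force: [-0.2, -2.1, 0.5]
grip_width: 0.292
t 3.4833 phi 173.09387113165394 r 0.11579596513653942 z 0.05752673968119808 yaw -74.4973201614344 q6 2.946034570725886 F [-0.1629 -2.1231  0.4724] w 0.2915924291154895
6 [-0.048  0.01   0.013]
30 [-0.1975  0.0098  0.1403]
```

Force is still friction-level (2 N), so continue in small steps until it rises.

```bash
python3 -m inch '[{"xyz":[-0.016,0,0.005],"delta_rot":[0,0,0]},{"xyz":[-0.016,0,0.005],"delta_rot":[0,0,0]},{"xyz":[-0.016,0,0.005],"delta_rot":[0,0,0]},{"xyz":[-0.016,0,0.005],"delta_rot":[0,0,0]},{"xyz":[-0.016,0,0.005],"delta_rot":[0,0,0]}]' ; python3 arc.py
```

```text
clock: 3.9
ee_pos: [0.4425, 0.0366, 0.0573]
orientation: [-1.352, 0.999, -1.046]
wrist_force: [0.0, -39.8, 1.8]
grip_width: 0.291
t 3.9 phi 171.04138210840696 r 0.11592169581958996 z 0.05729535843223647 yaw -75.25899381312657 q6 2.9967916389634226 F [  0.0152 -39.7932   1.8359] w 0.2912600009816774
6 [-0.0478  0.0071  0.0146]
30 [-0.1942  0.      0.1452]
```

```bash
python3 -m inch '[{"xyz":[0,0,0],"delta_rot":[0,0,0]},{"xyz":[0.006,0,0],"delta_rot":[0,0,0]},{"xyz":[0.01,0,0],"delta_rot":[0,0,0]},{"xyz":[0,0,0],"delta_rot":[0,0,0]},{"xyz":[0,0,0],"delta_rot":[0,0,0]}]' ; python3 st.py
python3 -m inch '[{"xyz":[0,-0.1,0],"delta_rot":[0,0,0]},{"xyz":[0,-0.15,0],"delta_rot":[0,0,0]},{"xyz":[0,-0.15,0],"delta_rot":[0,0,0]},{"xyz":[0,-0.15,0],"delta_rot":[0,0,0]},{"xyz":[0,-0.15,0],"delta_rot":[0,0,0]}]' -1;python3 st.py .448 .3225 .24
 python3 - <<'E'
from h import *
from bench import eyes
d=eyes.get_image("wrist");cv2.imwrite("pics/w2.png",d["pixels"][:,:,::-1]);np.savez("w2.npz",**d)
b=blobs(d,[22,130,120],[34,255,255],30);print(b)
for c,s in b: print(onz(d,*c,.09),onz(d,*c,.109))
E
```

```text
clock: 4.32
ee_pos: [0.444, 0.0301, 0.0577]
orientation: [-1.353, 1.0, -1.051]
wrist_force: [-0.1, 0.4, 0.4]
grip_width: 0.284
t 4.3167 p [0.444  0.0301 0.0577] q [ 0.0997  0.2152 -0.4938  0.8629 -0.0452  2.9883] F [-0.1478  0.3698  0.3671] w 0.2836013918998093
[[ 0.2503  0.0033  0.9682]
 [-0.9672 -0.0451  0.2502]
 [ 0.0445 -0.999  -0.0081]]
clock: 4.73
ee_pos: [0.4382, 0.0381, 0.2324]
orientation: [-1.361, 1.011, -1.043]
wrist_force: [2.2, 0.8, -0.6]
grip_width: 0.973
t 4.7333 p [0.4382 0.0381 0.2324] q [ 0.1174  0.1035 -0.1631  1.32   -0.0427  3.0063] F [ 2.1956  0.7665 -0.5782] w 0.9734030824186175
[[ 0.2506 -0.0107  0.968 ]
 [-0.9673 -0.0443  0.2499]
 [ 0.0402 -0.999  -0.0214]]
total share [-1.0893 -0.0814  0.3215] mm 284.6734395658541
[([335.4, 68.7], [329, 61, 14, 16, 172]), ([281.1, 193.6], [273, 186, 17, 16, 212])]
[0.55244694 0.01301832 0.09      ] [0.55041397 0.01640432 0.109     ]
[0.43936695 0.02916704 0.09      ] [0.44491132 0.03147094 0.109     ]
```

View pics/w2.png

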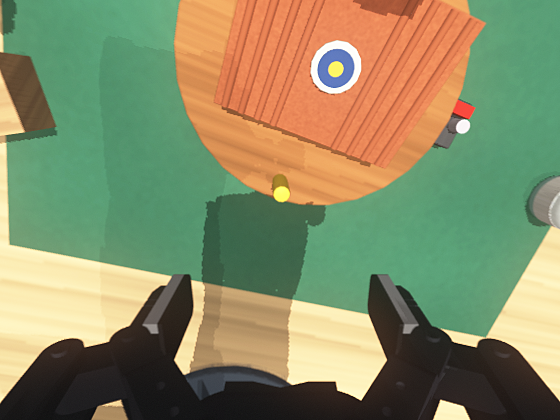

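```bash
cat > go.py <<'E'
# python3 go.py x y z  yx yy yz  yawdeg : shift & turn (shares) to TCP pos with approach dir y and tool x nearest yaw
import sys
from h import *
from bench import env
s=env.read_state();np.set_printoptions(precision=4,suppress=True)
M=R.from_rotvec(s["orientation"]).as_matrix()
a=np.array(sys.argv[1:],float);y=a[3:6]/np.linalg.norm(a[3:6]);w=np.radians(a[6])
x=np.array([np.cos(w),np.sin(w),0]);x-=y*(x@y);x/=np.linalg.norm(x)
D=np.stack([x,y,np.cross(x,y)],1)
print("t",s["clock"],"p",s["ee_pos"],"F",s["wrist_force"],"M",s["moment"],"w",s["grip_width"],"q",s["q"])
d=a[:3]-s["ee_pos"];rv=R.from_matrix(M.T@D).as_rotvec()
print("shift share",M.T@d/.25,"world mm",d*1e3,"turn share",rv/(np.pi/4),"deg",np.degrees(np.linalg.norm(rv)),"tool y",M[:,1])
E
python3 -m inch '[{"xyz":[-0.14,-0.01,0.041],"delta_rot":[0,0,0]},{"xyz":[-0.14,-0.01,0.041],"delta_rot":[0,0,0]},{"xyz":[-0.14,-0.01,0.041],"delta_rot":[0,0,0]},{"xyz":[-0.14,-0.01,0.041],"delta_rot":[0,0,0]},{"xyz":[-0.14,-0.01,0.041],"delta_rot":[0,0,0]}]' 
for i in 1 2 3 ; do :; done
python3 -m inch '[{"xyz":[0,0,0],"delta_rot":[0,-0.155,0]},{"xyz":[0,0,0],"delta_rot":[0,-0.155,0]},{"xyz":[0,0,0],"delta_rot":[0,-0.155,0]},{"xyz":[0,0,0],"delta_rot":[0,-0.155,0]},{"xyz":[0,0,0],"delta_rot":[0,-0.155,0]}]'
python3 -m inch '[{"xyz":[0,0,0],"delta_rot":[0,-0.155,0]},{"xyz":[0,0,0],"delta_rot":[0,-0.155,0]},{"xyz":[0,0,0],"delta_rot":[0,-0.155,0]},{"xyz":[0,0,0],"delta_rot":[0,-0.155,0]},{"xyz":[0,0,0],"delta_rot":[0,-0.155,0]}]'
python3 -m inch '[{"xyz":[0,0,0],"delta_rot":[0,-0.155,0]},{"xyz":[0,0,0],"delta_rot":[0,-0.155,0]},{"xyz":[0,0,0],"delta_rot":[0,-0.155,0]},{"xyz":[0,0,0],"delta_rot":[0,-0.155,0]},{"xyz":[0,0,0],"delta_rot":[0,-0.155,0]}]'
python3 -m inch '[{"xyz":[0,0,0],"delta_rot":[0,-0.155,0]},{"xyz":[0,0,0],"delta_rot":[0,-0.155,0]},{"xyz":[0,0,0],"delta_rot":[0,-0.155,0]},{"xyz":[0,0,0],"delta_rot":[0,-0.155,0]},{"xyz":[0,0,0],"delta_rot":[0,-0.155,0]}]'
python3 go.py .448 .3225 .24 0 0 -1 84
```

```text
clock: 5.2
ee_pos: [0.4631, 0.1674, 0.2523]
orientation: [-1.347, 0.964, -0.945]
wrist_force: [0.0, 0.1, 0.1]
grip_width: 0.999
clock: 5.62
ee_pos: [0.4639, 0.1728, 0.2519]
orientation: [-1.507, 0.482, -0.463]
wrist_force: [-0.1, -0.4, 0.3]
grip_width: 1.0
clock: 6.03
ee_pos: [0.4637, 0.174, 0.2515]
orientation: [-1.555, -0.009, 0.023]
wrist_force: [0.1, -0.1, -1.0]
grip_width: 1.001
clock: 6.45
ee_pos: [0.4635, 0.175, 0.2511]
orientation: [-1.491, -0.501, 0.506]
wrist_force: [0.1, -0.5, 0.3]
grip_width: 1.003
clock: 6.87
ee_pos: [0.4633, 0.176, 0.2508]
orientation: [-1.314, -0.985, 0.979]
wrist_force: [0.1, -0.2, -0.2]
grip_width: 1.003
t 6.8667 p [0.4633 0.176  0.2508] F [ 0.1147 -0.2278 -0.2041] M [ 0.0134 -0.0213 -0.0123] w 1.0028675726691456 q [0.3489 0.204  0.0034 1.373  0.0221 0.6496]
shift share [0.5409 0.0556 0.2311] world mm [-15.2633 146.5211 -10.8393] turn share [-0.0179 -0.2495  0.0221] deg 11.298765917555581 tool y [-0.0103  0.0198 -0.9998]
```

```bash
python3 -m inch '[{"xyz":[0.14,0.014,0.06],"delta_rot":[-0.005,-0.08,0.006]},{"xyz":[0.14,0.014,0.05],"delta_rot":[-0.005,-0.08,0.006]},{"xyz":[0.14,0.014,0.04],"delta_rot":[-0.005,-0.08,0.006]},{"xyz":[0.14,0.014,0.03],"delta_rot":[0,0,0]},{"xyz":[0,0,0],"delta_rot":[0,0,0]}]' 
python3 go.py .448 .3225 .24 0 0 -1 84
python3 - <<'E'
from h import *
from bench import eyes
np.set_printoptions(precision=4,suppress=True)
d=eyes.get_image("wrist");cv2.imwrite("pics/w3.png",d["pixels"][:,:,::-1]);np.savez("w3.npz",**d)
b=blobs(d,[0,170,90],[6,255,255],40);print(b)
for c,s in b: print(onz(d,*c,.14))
E
```

```text
clock: 7.28
ee_pos: [0.447, 0.3274, 0.2382]
orientation: [-1.25, -1.138, 1.133]
wrist_force: [0.6, 0.9, 0.2]
grip_width: 0.998
t 7.2833 p [0.447  0.3274 0.2382] F [0.5893 0.9328 0.2115] M [ 0.0668 -0.0906  0.0337] w 0.9984948234405857 q [0.6296 0.3231 0.1288 1.3736 0.0043 0.7282]
shift share [-0.0189 -0.0072 -0.0059] world mm [ 0.9943 -4.8652  1.7866] turn share [-0.0009  0.0078  0.0066] deg 0.46145142340981704 tool y [-0.0002  0.0052 -1.    ]
[([275.0, 202.7], [262, 178, 26, 48, 979])]
[0.4393 0.3224 0.14  ]
```

View pics/w3.png

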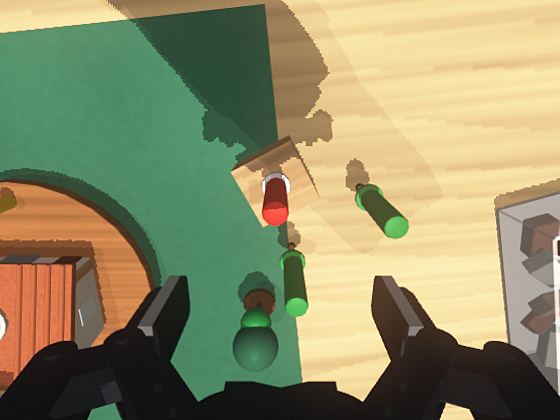

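```bash
python3 - <<'E'
from h import *
np.set_printoptions(precision=4,suppress=True)
d=dict(np.load("w3.npz"));T=d["world_from_camera"]
print("cam",T[:3,3])
print(onz(d,275,214.5,.14),"base green",onz(d,291,250,.0),onz(d,294,307,.1),onz(d,294,307,.135), "g2", onz(d,359,190,0),onz(d,397,227,.1))
h=cv2.cvtColor(d["pixels"],cv2.COLOR_RGB2HSV)
for u,v in((275,214),(294,307),(397,227),(275,185)):
    z=d["range_z"][v,u];o,r=ray(d,u,v);print((u,v),o+r*z, h[v,u])
E
```

```text
cam [0.3627 0.3329 0.3814]
[0.4491 0.3214 0.14  ] base green [0.5505 0.3304 0.    ] [0.5663 0.3284 0.1   ] [0.5409 0.329  0.135 ] g2 [0.4778 0.4204 0.    ] [0.4874 0.4325 0.1   ]
(275, 214) [0.4486 0.3214 0.1402] [  2 177 249]
(294, 307) [0.5402 0.329  0.136 ] [ 61 140 195]
(397, 227) [0.4719 0.4201 0.135 ] [ 57 126 190]
(275, 185) [0.4375 0.3221 0.092 ] [  4 172 114]
```

```bash
python3 -m inch '[{"xyz":[-0.023,0.05,-0.009],"delta_rot":[0,0,0.006]},{"xyz":[0,0.06,0],"delta_rot":[0,0,0]},{"xyz":[0,0.06,0],"delta_rot":[0,0,0]},{"xyz":[0,0.06,0],"delta_rot":[0,0,0]},{"xyz":[0,0,0],"delta_rot":[0,0,0]}]' 
python3 go.py .4488 .3215 .09 0 0 -1 84
```

```text
clock: 7.75
ee_pos: [0.4493, 0.3188, 0.1795]
orientation: [-1.253, -1.138, 1.136]
wrist_force: [0.1, -0.5, -0.4]
grip_width: 0.999
t 7.75 p [0.4493 0.3188 0.1795] F [ 0.1297 -0.5077 -0.3915] M [-0.0692 -0.0386  0.0176] w 0.9994328869887944 q [ 0.6167  0.3306 -0.0088  1.2303  0.0006  0.7148]
shift share [0.0102 0.3582 0.0033] world mm [ -0.5334   2.7242 -89.5489] turn share [0.0005 0.0085 0.0015] deg 0.3876476888258813 tool y [ 0.0005  0.0011 -1.    ]
```

```bash
python3 -m inch '[{"xyz":[0.010,0.07,0.003],"delta_rot":[0,0,0]},{"xyz":[0,0.09,0],"delta_rot":[0,0,0]},{"xyz":[0,0.09,0],"delta_rot":[0,0,0]},{"xyz":[0,0.09,0],"delta_rot":[0,0,0]},{"xyz":[0,0.02,0],"delta_rot":[0,0,0]}]' 
python3 go.py .4488 .3215 .09 0 0 -1 84
```

```text
clock: 8.17
ee_pos: [0.4515, 0.3202, 0.0918]
orientation: [-1.255, -1.14, 1.128]
wrist_force: [-0.2, -1.0, -1.1]
grip_width: 1.0
t 8.1667 p [0.4515 0.3202 0.0918] F [-0.1882 -0.9949 -1.0712] M [-0.0748  0.0345  0.0119] w 1.000147657945735 q [ 0.6162  0.3796 -0.1674  1.0166  0.0011  0.718 ]
shift share [0.004  0.0071 0.0114] world mm [-2.7149  1.2832 -1.7929] turn share [0.0059 0.0038 0.0071] deg 0.44826158928693627 tool y [ 0.0052  0.005  -1.    ]
```

```bash
python3 -m inch '[{"xyz":[0.004,0.006,0.011],"delta_rot":[0.006,0,0.007]},{"xyz":[0,0,0],"delta_rot":[0,0,0]},{"xyz":[0,0,0],"delta_rot":[0,0,0]},{"xyz":[0,0,0],"delta_rot":[0,0,0]},{"xyz":[0,0,0],"delta_rot":[0,0,0]}]' 1 50
python3 -m inch '[{"xyz":[0,0,0],"delta_rot":[0,0,0]},{"xyz":[0,0,0],"delta_rot":[0,0,0]},{"xyz":[0,0,0],"delta_rot":[0,0,0]},{"xyz":[0,0,0],"delta_rot":[0,0,0]},{"xyz":[0,0,0],"delta_rot":[0,0,0]}]'
python3 go.py .4488 .3215 .09 0 0 -1 84
```

```text
clock: 8.58
ee_pos: [0.4503, 0.3217, 0.0948]
orientation: [-1.256, -1.135, 1.131]
wrist_force: [-0.0, -0.3, 0.6]
grip_width: 0.299
clock: 9.0
ee_pos: [0.4512, 0.3224, 0.0968]
orientation: [-1.257, -1.137, 1.129]
wrist_force: [-0.2, 0.2, -0.7]
grip_width: 0.243
t 9.0 p [0.4512 0.3224 0.0968] F [-0.1567  0.1852 -0.7494] M [ 0.0423  0.0043 -0.0378] w 0.24284650668564567 q [ 0.6202  0.3794 -0.1543  1.0317  0.0002  0.7233]
shift share [-0.0045  0.027   0.0094] world mm [-2.4267 -0.8506 -6.7678] turn share [0.0049 0.0021 0.0047] deg 0.3195581773543635 tool y [ 0.0042  0.0033 -1.    ]
```

```bash
python3 -m inch '[{"xyz":[0,-0.06,0],"delta_rot":[0,0,0]},{"xyz":[0,-0.12,0],"delta_rot":[0,0,0]},{"xyz":[0,-0.14,0],"delta_rot":[0,0,0]},{"xyz":[0,-0.14,0],"delta_rot":[0,0,0]},{"xyz":[0,-0.14,0],"delta_rot":[0,0,0]}]'
python3 go.py .4 .2 .26 .34 -.034 -.94 84
python3 - <<'E'
from h import *
from bench import eyes
a=[]
for n in ("scene","top"):
    d=eyes.get_image(n);np.savez(n+"1.npz",**d);a.append(d["pixels"][:,:,::-1])
d=eyes.get_image("wrist");a.append(d["pixels"][:,:,::-1])
im=np.hstack([cv2.resize(a[0][120:420,250:450],None,fx=2,fy=2),cv2.resize(a[2],(400,300)).repeat(1,0) if 0 else cv2.copyMakeBorder(cv2.resize(a[2],(400,300)),0,300,0,0,cv2.BORDER_CONSTANT)])
cv2.imwrite("pics/lift.png",im)
E
```

```text
clock: 9.42
ee_pos: [0.4465, 0.319, 0.2441]
orientation: [-1.255, -1.124, 1.141]
wrist_force: [0.8, 0.3, -0.9]
grip_width: 0.243
t 9.4167 p [0.4465 0.319  0.2441] F [ 0.8371  0.3217 -0.9368] M [ 0.0095 -0.0897 -0.0754] w 0.2429961470498728 q [0.6202 0.3241 0.145  1.4016 0.0002 0.7232]
shift share [-0.4931 -0.0593  0.1367] world mm [ -46.5374 -119.0139   15.8856] turn share [-0.4536  0.0033 -0.0099] deg 20.41736146034724 tool y [-0.0082 -0.0056 -1.    ]
```

View pics/lift.png

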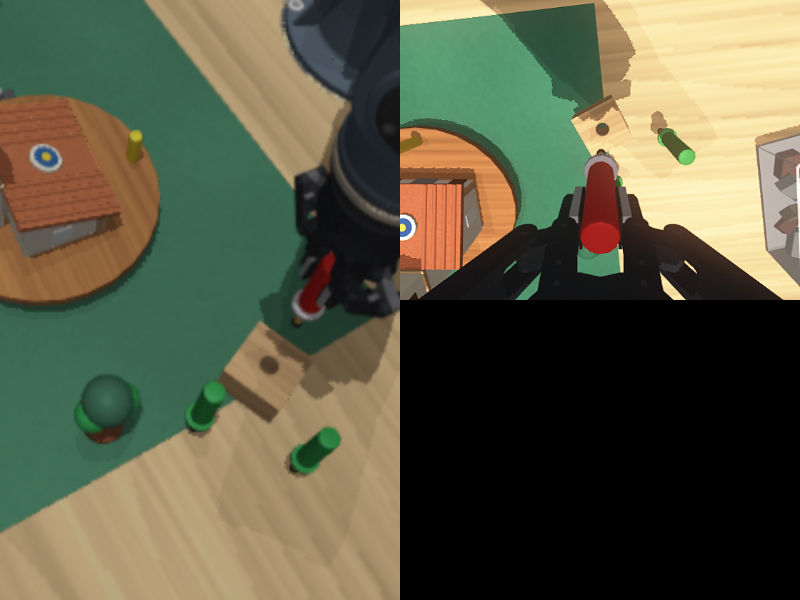

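```bash
python3 - <<'E'
from h import *
from bench import eyes,env
np.set_printoptions(precision=4,suppress=True)
s=env.read_state();M=R.from_rotvec(s["orientation"]).as_matrix();p=s["ee_pos"]
d=eyes.get_image("wrist");np.savez("w4.npz",**d)
h=cv2.cvtColor(d["pixels"],cv2.COLOR_RGB2HSV)
Z=d["range_z"];m=(((h[...,0]<8)|(h[...,0]>172))&(h[...,1]>120)).astype(np.uint8)
n,l,st,c=cv2.connectedComponentsWithStats(m);i=1+np.argmax(st[1:,4]);print(st[i])
vs,us=np.nonzero((l==i)&(Z>0));P=[]
for u,v in zip(us,vs):
    o,r=ray(d,u,v);P.append(M.T@(o+r*Z[v,u]-p))
P=np.array(P)*1e3
top=P[P[:,1]<P[:,1].min()+3]
print("ymin",P[:,1].min(),"top face centre (tool mm)",(top.min(0)+top.max(0))/2,top.mean(0),np.ptp(top,0))
for a in range(-50,60,15):
    q=P[(P[:,1]>a)&(P[:,1]<a+15)]
    if len(q)>20: print(a,len(q),"x mid",(q[:,0].min()+q[:,0].max())/2,"z nearest",q[:,2].min(),np.ptp(q[:,0]))
T=dict(np.load("top1.npz"));S=dict(np.load("scene1.npz"));W=dict(np.load("w2.npz"))
bs=blobs(S,[20,90,110],[36,255,255],4,(255,180,295,220));bt=blobs(T,[20,90,110],[36,255,255],3,(265,200,295,225));print(bs,bt)
print(W["range_z"][69,335])
for D,u,v in((W,335,69),(S,*map(round,bs[0][0]))):
    o,r=ray(D,u,v);print("dot by range",o+r*D["range_z"][v,u])
print(two(S,bs[0][0],W,(335.4,68.7)), onz(S,*bs[0][0],.109))
if bt: print(two(S,bs[0][0],T,bt[0][0]),onz(T,*bt[0][0],.109))
# roof normal by range from wrist view 2
Q=[]
for v in range(20,120,4):
    for u in range(270,420,4):
        if np.hypot(u-335,v-69)>35 and W["range_z"][v,u]>0:
            o,r=ray(W,u,v);Q.append(o+r*W["range_z"][v,u])
Q=np.array(Q);Q=Q[Q[:,2]>.085];
for _ in range(3):
    cc=Q.mean(0);nn=np.linalg.svd(Q-cc)[2][2];nn*=np.sign(nn[2]);e=(Q-cc)@nn;Q=Q[abs(e)<.004]
print("roof normal",nn,len(Q),np.degrees(np.arccos(nn[2])),np.degrees(np.arctan2(nn[1],nn[0])))
E
```

```text
[ 251  226   59  130 5656]
ymin -47.37386756931071 top face centre (tool mm) [ -1.9589 -45.8768   2.5581] [ -2.0467 -45.4674   3.0441] [20.4788  2.9942 21.6493]
-50 2831 x mid -2.3600149821441665 z nearest -9.216120381221979 22.535174585165198
-35 951 x mid -1.9844155008060085 z nearest 4.03602219076149 20.95930774203587
-20 705 x mid -1.96542439791396 z nearest 3.418289268396455 20.9379743580525
-5 525 x mid -1.9538853260191829 z nearest 2.6722402601757462 21.292831252099102
10 401 x mid -2.050335794483999 z nearest 3.3662861891345814 20.762596206373757
25 211 x mid -2.116676973536695 z nearest 3.2114398199214045 20.447665037799254
[([272.5, 197.7], [271, 196, 4, 4, 14])] [([278.2, 214.5], [277, 213, 4, 4, 13])]
0.24336033
dot by range [0.55   0.0168 0.1101]
dot by range [0.5505 0.018  0.1096]
(array([0.5497, 0.0172, 0.1098]), np.float64(0.0017378461082438858)) [0.549  0.0175 0.109 ]
(array([0.55  , 0.0189, 0.1118]), np.float64(0.000569600559135567)) [0.5506 0.0186 0.109 ]
roof normal [-0.344   0.0396  0.9381] 708 20.258345617979028 173.4343247239877
```

```bash
cat > tip.py <<'E'
import sys
from h import *
from bench import env
c=float(sys.argv[1]);off=np.array([-1,89,2.5])/1e3
dot=np.array([.5502,.0175,.1098]);n=np.array([-.340,.037,.9397]);n/=np.linalg.norm(n)
s=env.read_state();np.set_printoptions(precision=4,suppress=True)
M=R.from_rotvec(s["orientation"]).as_matrix();y=-n;w=np.radians(83.7)
x=np.array([np.cos(w),np.sin(w),0]);x-=y*(x@y);x/=np.linalg.norm(x);D=np.stack([x,y,np.cross(x,y)],1)
rv=R.from_matrix(M.T@D).as_rotvec()
print("t",s["clock"],"F",s["wrist_force"],"F.n",s["wrist_force"]@n,"w",s["grip_width"],"p",s["ee_pos"])
t=s["ee_pos"]+M@off;e=D.T@(t-dot)*1e3;print("tip rel dot (roof: x,inward,z) mm",e,"tilt deg",np.degrees(np.arccos(M[:,1]@y)))
d=dot+c*n-D@off-s["ee_pos"];print("shift share",M.T@d/.25,"mm",np.linalg.norm(d)*1e3,"turn",rv/(np.pi/4))
E
python3 -m inch '[{"xyz":[0,-0.06,0],"delta_rot":[-0.15,0,0]},{"xyz":[0,-0.04,0],"delta_rot":[-0.15,0,-0.004]},{"xyz":[0,-0.03,0],"delta_rot":[-0.15,0,-0.004]},{"xyz":[0,0,0],"delta_rot":[0,0,0]},{"xyz":[0,0,0],"delta_rot":[0,0,0]}]'
python3 tip.py .05
```

```text
clock: 10.03
ee_pos: [0.4428, 0.317, 0.2644]
orientation: [-1.528, -1.366, 0.969]
wrist_force: [0.4, 0.2, -0.4]
grip_width: 0.243
t 10.0333 F [ 0.4277  0.2271 -0.4353] F.n -0.5460703575366447 w 0.24341352906957428 p [0.4428 0.317  0.2644]
tip rel dot (roof: x,inward,z) mm [ 284.1876 -103.8881   80.8397] tilt deg 0.49066453263821735
shift share [-1.1409  0.2251 -0.313 ] mm 301.0686710431254 turn [-0.0005  0.0115 -0.0109]
```

```bash
python3 -m inch '[{"xyz":[-0.14,0.012,-0.039],"delta_rot":[0,0.01,-0.01]},{"xyz":[-0.14,0.012,-0.039],"delta_rot":[0,0,0]},{"xyz":[-0.14,0.012,-0.039],"delta_rot":[0,0,0]},{"xyz":[-0.14,0.012,-0.039],"delta_rot":[0,0,0]},{"xyz":[-0.14,0.012,-0.039],"delta_rot":[0,0,0]}]'
python3 tip.py .05
```

```text
clock: 10.45
ee_pos: [0.4737, 0.1374, 0.2609]
orientation: [-1.507, -1.364, 0.976]
wrist_force: [0.8, 0.4, -1.2]
grip_width: 0.241
t 10.45 F [ 0.8346  0.3996 -1.1795] F.n -1.37740328644496 w 0.24125471645213617 p [0.4737 0.1374 0.2609]
tip rel dot (roof: x,inward,z) mm [109.8923 -83.443   36.1153] tilt deg 0.960496054803847
shift share [-0.4413  0.1309 -0.1351] mm 119.92865082683835 turn [-0.0213  0.0163  0.0011]
```

```bash
python3 -m inch '[{"xyz":[-0.12,0.02,-0.036],"delta_rot":[-0.02,0.016,0]},{"xyz":[-0.12,0.02,-0.036],"delta_rot":[0,0,0]},{"xyz":[-0.12,0.03,-0.036],"delta_rot":[0,0,0]},{"xyz":[-0.06,0.03,-0.02],"delta_rot":[0,0,0]},{"xyz":[0,0,0],"delta_rot":[0,0,0]}]'
python3 tip.py .025
```

```text
clock: 10.87
ee_pos: [0.5021, 0.0163, 0.2439]
orientation: [-1.516, -1.352, 0.955]
wrist_force: [-0.6, 1.0, -0.6]
grip_width: 0.242
t 10.8667 F [-0.5852  1.0019 -0.6276] F.n -0.3537039693834018 w 0.24210663312237493 p [0.5021 0.0163 0.2439]
tip rel dot (roof: x,inward,z) mm [ -7.2758 -53.3227   2.5332] tilt deg 0.7219547183400165
shift share [ 0.0294  0.1131 -0.0068] mm 29.258022192833998 turn [-0.016  -0.0098  0.0007]
```

```bash
python3 -m inch '[{"xyz":[0.025,0.04,-0.006],"delta_rot":[-0.015,-0.01,0]},{"xyz":[0.002,0.04,0],"delta_rot":[0,0,0]},{"xyz":[0,0.03,0],"delta_rot":[0,0,0]},{"xyz":[0,0.02,0],"delta_rot":[0,0,0]},{"xyz":[0,0,0],"delta_rot":[0,0,0]}]'
python3 tip.py .012
python3 - <<'E'
from h import *
from bench import eyes
a=[]
for n in ("scene","wrist"):
    d=eyes.get_image(n);np.savez(n+"5.npz",**d);a.append(d["pixels"][:,:,::-1])
im=np.hstack([cv2.resize(a[0][150:250,210:320],(400,364)),cv2.resize(a[1][90:270,180:380],(400,360))[:364] if 0 else cv2.copyMakeBorder(cv2.resize(a[1][90:270,180:380],(400,360)),0,4,0,0,cv2.BORDER_CONSTANT)])
cv2.imwrite("pics/near.png",im)
E
```

```text
clock: 11.28
ee_pos: [0.5159, 0.02, 0.2086]
orientation: [-1.516, -1.356, 0.957]
wrist_force: [0.2, 0.4, -1.3]
grip_width: 0.245
t 11.2833 F [ 0.2019  0.4449 -1.3406] F.n -1.3119200238069129 w 0.2453465861938027 p [0.5159 0.02   0.2086]
tip rel dot (roof: x,inward,z) mm [ -2.0709 -15.6687   2.0109] tilt deg 0.6454213479933967
shift share [ 0.0088  0.0145 -0.0042] mm 4.373078745276212 turn [-0.0142 -0.0058  0.0018]
```

View pics/near.png

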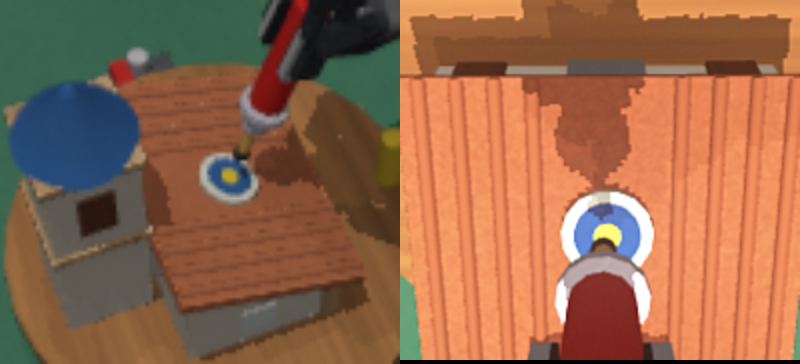

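```bash
python3 - <<'E'
from h import *
np.set_printoptions(precision=4,suppress=True)
S=dict(np.load("scene5.npz"));W=dict(np.load("wrist5.npz"))
t,g=two(S,(276,192.6),W,(281.5,210));bs=blobs(S,[20,90,110],[36,255,255],4,(255,180,295,220));print(bs)
dw=(180+207/2,90+235/2)
print("tip",t,g,"dot",two(S,(210+230/3.636,150+176/3.636),W,dw), onz(W,*dw,.1098))
n=np.array([-.340,.037,.9397]);e=t-np.array([.5502,.0175,.1098]);w=np.radians(83.7);x=np.array([np.cos(w),np.sin(w),0])
print("along n",e@n,"x",e@x,"z(toward robot)",e@np.cross(x,-n))
E
```

```text
[([276.6, 189.6], [276, 188, 2, 4, 5]), ([272.5, 197.7], [271, 196, 4, 4, 14])]
tip [0.5406 0.017  0.124 ] 0.0015324916943616033 dot (array([0.549 , 0.0185, 0.1096]), np.float64(0.0032879607545075215)) [0.5499 0.0171 0.1098]
along n 0.016541024351473213 x -0.0015313373899543223 z(toward robot) 0.004044745781190749
```

```bash
python3 -m inch '[{"xyz":[0.007,0.008,-0.011],"delta_rot":[-0.013,-0.006,0]},{"xyz":[0,0.012,0],"delta_rot":[0,0,0]},{"xyz":[0,0.012,0],"delta_rot":[0,0,0]},{"xyz":[0,0,0],"delta_rot":[0,0,0]},{"xyz":[0,0,0],"delta_rot":[0,0,0]}]'
python3 tip.py .0
```

```text
clock: 11.8
ee_pos: [0.5226, 0.0223, 0.2042]
orientation: [-1.524, -1.371, 0.954]
wrist_force: [-0.2, -0.1, -0.8]
grip_width: 0.239
t 11.8 F [-0.1904 -0.1348 -0.7525] F.n -0.6473715524615689 w 0.2387069763344638 p [0.5226 0.0223 0.2042]
tip rel dot (roof: x,inward,z) mm [ 0.9819 -9.2909 -3.8122] tilt deg 0.261614461482446
shift share [-0.0031  0.0371  0.0141] mm 9.960084930263408 turn [0.0047 0.0025 0.0034]
```

```bash
python3 -m inch '[{"xyz":[-0.003,0.008,0.009],"delta_rot":[0.004,0.002,0.003]},{"xyz":[0,0.008,0],"delta_rot":[0,0,0]},{"xyz":[0,0.006,0],"delta_rot":[0,0,0]},{"xyz":[0,0,0],"delta_rot":[0,0,0]},{"xyz":[0,0,0],"delta_rot":[0,0,0]}]'
python3 tip.py .0
```

```text
clock: 12.22
ee_pos: [0.5222, 0.0215, 0.1979]
orientation: [-1.524, -1.366, 0.955]
wrist_force: [0.2, 0.0, -1.3]
grip_width: 0.242
t 12.2167 F [ 0.2345  0.0025 -1.305 ] F.n -1.3059155159276472 w 0.24212268730476613 p [0.5222 0.0215 0.1979]
tip rel dot (roof: x,inward,z) mm [-0.0858 -3.5097 -1.1091] tilt deg 0.03338930462861853
shift share [0.0004 0.014  0.0042] mm 3.6682959582852637 turn [0.0007 0.0002 0.0001]
```

```bash
python3 -m inch '[{"xyz":[0,0.008,0],"delta_rot":[0,0,0]},{"xyz":[0,0.008,0],"delta_rot":[0,0,0]},{"xyz":[0,0,0],"delta_rot":[0,0,0]},{"xyz":[0,0,0],"delta_rot":[0,0,0]},{"xyz":[0,0,0],"delta_rot":[0,0,0]}]'
python3 tip.py .0
```

```text
clock: 12.63
ee_pos: [0.5239, 0.0213, 0.1941]
orientation: [-1.524, -1.367, 0.955]
wrist_force: [0.2, -0.7, 0.5]
grip_width: 0.246
t 12.6333 F [ 0.1874 -0.7457  0.4985] F.n 0.3771588295715428 w 0.24626515935164164 p [0.5239 0.0213 0.1941]
tip rel dot (roof: x,inward,z) mm [-0.0742  0.746  -1.4505] tilt deg 0.060937684040215476
shift share [ 0.0004 -0.003   0.0054] mm 1.550917653257014 turn [0.0013 0.     0.0003]
```

```bash
python3 - <<'E'
from h import *
from bench import eyes
a=[]
for n in ("scene","wrist"):
    d=eyes.get_image(n);np.savez(n+"6.npz",**d);a.append(d["pixels"][:,:,::-1])
im=np.hstack([cv2.resize(a[0][170:220,245:300],(440,400),interpolation=cv2.INTER_CUBIC),cv2.resize(a[1][150:250,235:325],(360,400),interpolation=cv2.INTER_CUBIC)])
cv2.imwrite("pics/touch.png",im)
E
```

```text
(no output)
```

View pics/touch.png

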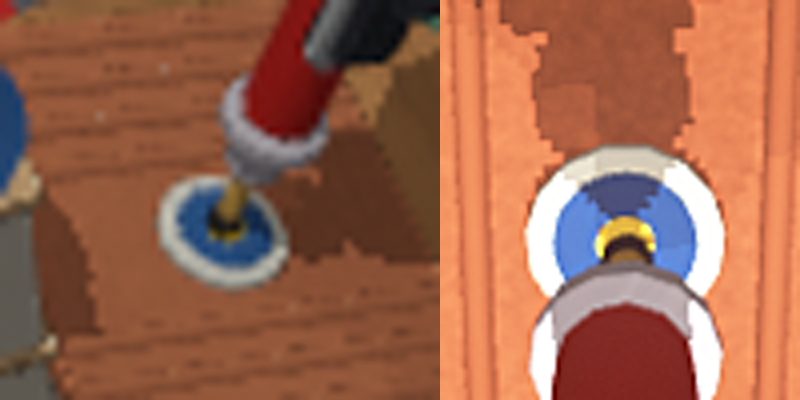

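```bash
python3 -m inch '[{"xyz":[0,0.006,0.003],"delta_rot":[0,0,0]},{"xyz":[0,0.006,0],"delta_rot":[0,0,0]},{"xyz":[0,0.006,0],"delta_rot":[0,0,0]},{"xyz":[0,0,0],"delta_rot":[0,0,0]},{"xyz":[0,0,0],"delta_rot":[0,0,0]}]'
python3 tip.py .0
```

```text
clock: 13.15
ee_pos: [0.5252, 0.0212, 0.1898]
orientation: [-1.525, -1.367, 0.954]
wrist_force: [-0.9, 0.3, 1.9]
grip_width: 0.241
t 13.15 F [-0.8618  0.3209  1.935 ] F.n 2.1232277245675695 w 0.24109835150645129 p [0.5252 0.0212 0.1898]
tip rel dot (roof: x,inward,z) mm [-0.0324  5.2389 -1.3581] tilt deg 0.13785316726868313
shift share [ 0.0002 -0.0209  0.0045] mm 5.35717614207033 turn [ 0.003  -0.      0.0004]
```

```bash
python3 -m inch '[{"xyz":[0,0.005,0.003],"delta_rot":[0,0,0]},{"xyz":[0,0,0],"delta_rot":[0,0,0]},{"xyz":[0,0,0],"delta_rot":[0,0,0]},{"xyz":[0,0,0],"delta_rot":[0,0,0]},{"xyz":[0,0,0],"delta_rot":[0,0,0]}]'
python3 tip.py .0
python3 -m inch '[{"xyz":[0,0,0],"delta_rot":[0,0,0]},{"xyz":[0,0,0],"delta_rot":[0,0,0]},{"xyz":[0,0,0],"delta_rot":[0,0,0]},{"xyz":[0,0,0],"delta_rot":[0,0,0]},{"xyz":[0,0,0],"delta_rot":[0,0,0]}]'
python3 tip.py .0
```

```text
clock: 13.57
ee_pos: [0.5254, 0.0212, 0.1888]
orientation: [-1.526, -1.368, 0.953]
wrist_force: [-1.0, -0.7, 2.6]
grip_width: 0.244
t 13.5667 F [-0.9766 -0.6948  2.5845] F.n 2.7349662388083114 w 0.24404081415590229 p [0.5254 0.0212 0.1888]
tip rel dot (roof: x,inward,z) mm [ 0.0174  6.2375 -1.309 ] tilt deg 0.20855442687621295
shift share [ 0.0001 -0.0249  0.0039] mm 6.306389195800435 turn [ 0.0046 -0.0001  0.0004]
clock: 13.98
ee_pos: [0.5254, 0.0212, 0.1888]
orientation: [-1.526, -1.368, 0.953]
wrist_force: [-1.6, -0.3, 3.8]
grip_width: 0.241
t 13.9833 F [-1.6172 -0.3087  3.7678] F.n 4.079008821948747 w 0.24081382747679567 p [0.5254 0.0212 0.1888]
tip rel dot (roof: x,inward,z) mm [ 0.005   6.1689 -1.3165] tilt deg 0.2101562044784106
shift share [ 0.0001 -0.0247  0.0039] mm 6.239360664399713 turn [ 0.0046 -0.0002  0.0005]
```

```bash
python3 - <<'E'
from h import *
from bench import eyes
a=[]
for n in ("scene","wrist"):
    d=eyes.get_image(n);a.append(d["pixels"][:,:,::-1])
im=np.hstack([cv2.resize(a[0][150:250,200:310],(440,400),interpolation=cv2.INTER_CUBIC),cv2.resize(a[1][150:250,235:325],(360,400),interpolation=cv2.INTER_CUBIC)])
cv2.imwrite("pics/press.png",im)
E
python3 tip.py 0
```

```text
t 14.0833 F [-1.0957 -1.2051  1.6262] F.n 1.8560480814494138 w 0.2442170409342201 p [0.5254 0.0212 0.1889]
tip rel dot (roof: x,inward,z) mm [ 0.0374  6.1286 -1.3283] tilt deg 0.21401562636941338
shift share [ 0.     -0.0245  0.0039] mm 6.2004039647729305 turn [ 0.0047 -0.0001  0.0005]
```

View pics/press.png

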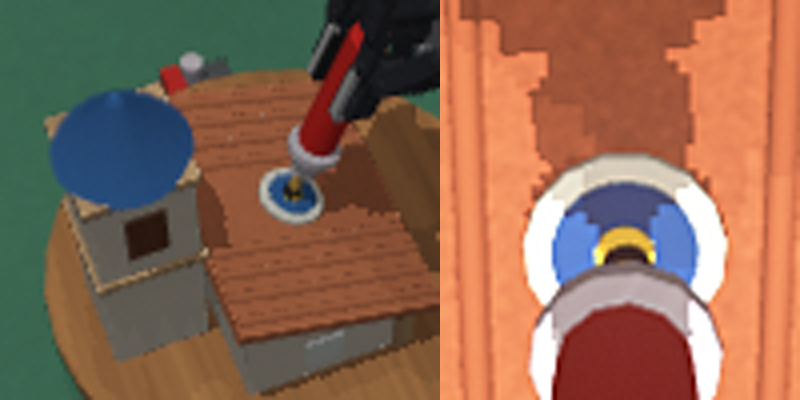

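```bash
python3 -c "
from bench import workorder; print(workorder.sign_off())"
```

```text
the job is handed in; nothing more can be done
None
```

I turned the turntable clockwise by its peg until it met its stop. I then lifted the red press stick from its stand and handed in with it still pressing on the yellow dot. The arm's clock stood at 14.1 s of the 51 s allowed. The sign-off gives no verdict, so success is unconfirmed.

**Turntable:** the wrist force jumped to about 40 N at the stop. The last picture shows the red lug still against the steel post.

**Tip on the dot:** the pictures show the tip on the dot, about 1–2 mm from its centre. The arm's own position reading puts it 1.3 mm off. The stick is within 0.3° of square to the roof, which relies on my range-image estimate of the slope and on the stick sitting straight in the fingers.

**Pressing:** the tool went about 5–6 mm past first contact, so the spring tip should be about half in. The wrist force along the stick read 2.7, 4.1 and 1.9 N in turn. The sensor is noisy by about 1 N, and before contact it read about −1 N from the stick's weight. I therefore put the push at roughly 3–5 N, but no single reading confirms 4 N. I had no direct reading of how far the spring tip is in.

**Bystanders:** I kept well clear of the jar, bench and tree and felt no contact, but did not measure their positions again at the end.

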